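# Shut the latch box

## Robot

A 6-joint arm with a two-finger parallel gripper is mounted at the origin on the work surface. World frame = base frame: x ahead of the robot, y to its left, z up, the work surface at z = 0. Lengths are in mm, angles in rad, forces in N, time in s.
With the tool pointing down it reaches from about 350 to 775 mm from the base axis. Payload 7.3 kg.
Tool frame: the origin (TCP) lies at the very end of the fingers, on their centre line; the grasp point (between the pads) lies bot.grip_point_offset behind it (bot.grip_point_offset is the distance from the TCP to the grasp point, in mm); z points along the fingers, y is the line along which they close (so a half turn about z gives the same grasp; the last joint's range is limited). The gripper opens to 92 mm and grips with 3 to 60 N. Pads are 19 mm wide; open, the fingers measure 130 mm over their backs; the gripper's body (75 mm by 190 mm) begins 47 mm behind the grasp point.
Start: joints at [0.961, 0.342, 1.524, -0, 1.275, -0.146], TCP at [234.848, 469.565, 226.741] pointing down, gripper open.
Joint ranges: [-2.53, 2.53], [-0.77, 2.02], [0.04, 2.7], [-1, 4.14], [0.28, 2.66], [-3.11, 3.11]. Speed limits (rad/s): [2.57, 2.57, 3.14, 3.14, 3.14, 3.14].

## Interface

Orientations are given as [roll, pitch, yaw] about the fixed x, y, z axes, in that order (R = Rz(yaw) Ry(pitch) Rx(roll)).
In Python, from plant import bot gives the robot as it stands. The module is installed in compiled form; this text tells all that it offers.
- The arm moves only by the tool carry_out, never from a script. Its argument "plan" is a list of rows, each an object of numbers: "tx", "ty", "tz": the shift along the world's x, y, z in mm; "rx", "ry", "rz": the turn, a rotation vector about the world's x, y, z in rad. A call has 1 to 12 rows; each row shifts and turns the commanded pose from where the row before left it; what a row does not reach is not made up. A row lasts 1/10 s, in which the tool goes at most 50 mm and 8.59 degrees, less where a joint would pass 70% of its speed; a pose out of reach is approached as far as the arm can. A call with a gripper value outside its range is refused whole. "gripper" is the closure, from 0 (fully open) to 1 (shut), set as the call begins (left out, the last holds). The fingers move at their own pace and stop on an object; the grip force is fixed at half the most. Time passes only in rows, so rows that do not move let the fingers close. It gives the time, the measured TCP pose, the force, the opening and the grip force at its end, in the units of the state.
- bot.get_obs(): the state, without advancing time (a new reading comes with each control period).
- bot.capture(name): name is "scene" or "side" or "wrist"; returns the picture (384x512x3 uint8, red, green, blue); there is no depth.
- bot.camera_model(name): a dict with "camera_matrix" (3x3 intrinsics, pixels), "dist" ([k1, k2, p1, p2, k3] as OpenCV has them; the pictures are not rectified), "R" (3x3) and "t" (3): a world point X has camera coordinates R X + t. Camera axes: x right, y down, z forward; pixel columns grow to the right and rows downward; lengths in mm; the calibration is good to about 2 mm. A picture is of the moment at which its call begins: read the wrist's pose just before it. camera_model takes no time and is no camera call; for the wrist camera it gives the pose at the moment of the call.
- bot.close_job(): hands the job in; it is judged then, once.
The state is a dict: "time": time; "joint_positions": joint angles; "dq": joint speeds; "tau": joint torques, N m; "tool_pos": TCP position; "tcp_rot": TCP orientation; "contact_force": force on the tool from outside, world axes, zero at the start; "moment": the same for the moment, N m; "grip_width": finger opening in mm; "finger_force": force on a finger pad.
Only numpy, scipy, OpenCV 4.12 (cv2) and the standard library are available. Lean on these libraries where they do the work, as an engineer would, in place of code of your own. Each camera call takes 0.05 s, during which the arm holds its last target. There are 200 camera calls.

## Task

Put the open plastic storage box away for the night: push its hinged lid fully shut with the fingertips, and only then push the two latch flaps, one at each end of the lid, down and in until they lie flat against the ends of the box. Only push: nothing is to be picked up or lifted; leave the box where it stands, and do not disturb the things around it.

Things in the scene. Friction and masses are not known exactly. Their poses are not given: they have to be found in the camera images.
- box: Clear plastic storage box standing loose on the tiles, 180 mm (x) by 240 mm (y), 100 mm high to its rim, walls 4 mm, with grey hinged lid. With the tins packed in it, it weighs about 1.6 to 2.2 kg. Origin: centre of its underside; own x points from the open front to the hinge side (away from the robot, apart from its yaw of up to about 20 degrees), y to its left end, z up.
- lid (a joint): Angle (rad) of the grey lid about the hinge along the box's far (+x) top rim: 0 = shut flat on the box, grows as the front edge rises. A stiff hinge (about 0.35 N m) holds it wherever it is left; it does not fall or spring. The lid is a flat plate 186 mm from hinge to front edge, 250 mm wide, 12 mm thick (its underside is in the hinge plane, so the shut lid's top is 112 mm above the tiles), with a 13 mm skirt below its front and end edges. It starts 0.45 to 0.95 rad open.
- lid_hinge (a point): Middle of the lid's hinge line: 90 mm to the box's +x from its centre, 100 mm above the tiles.
- lid_front (a point): Middle of the lid's front edge on its upper (outer) face; moves with the lid. Its x axis lies in the lid and points to the hinge, z is the normal of the outer face.
- latch_left (a joint): Angle (rad) of the latch flap at the box's left (+y) end. 0 = hanging flat against the end of the (shut) box, fully home; 1.57 = standing straight out. Light friction (0.03 N m) holds it where it is left, no spring. The flap is a grey plate 60 mm wide (along the box's x), 42 mm long from its hinge, 5 mm thick, hinged to the end edge of the lid, with which it moves. Starts 0.9 to 1.5 rad open.
- latch_right (a joint): The same for the latch flap at the box's right (-y) end.
- latch_left_hinge (a point): Middle of the left flap's hinge line, carried by the lid: 129 mm left of the lid's middle, 90 mm from the lid's hinge, 6 mm above the lid's underside (so 106 mm above the tiles with the lid shut).
- latch_right_hinge (a point): The same for the right flap, 129 mm right of the lid's middle.
- latch_left_end (a point): Middle of the left flap's free edge, 42 mm from its hinge; moves with the flap.
- latch_right_end (a point): Middle of the right flap's free edge, 42 mm from its hinge.
- stamp: Wooden kahk stamp, bystander: round head 56 mm across, knob on top, 70 mm high, standing in front of the box (robot's side). Origin: centre of its underside.
- spoon_rest: White ceramic spoon rest, bystander: shallow dish 84 mm across, 18 mm high, with a tab, right of the box. Origin: centre of its underside.
- cup: Small blue ceramic cup with handle, bystander: 64 mm across, 58 mm high, left of the box. Origin: centre of its underside.
- shaker: Steel sugar shaker with a press button on top, bystander: 64 mm across, 134 mm high, behind the box. Origin: centre of its underside.
- mat_roll: Rolled silicone baking mat, fixed bystander: 280 mm long, 54 mm thick, left of the work. Origin: centre of its underside.

How it is judged (in metres and radians):
On the way, in this order (a step that is already met when the one before it is completed fails the run):
1. the lid is pushed shut while both latch flaps still stand open (value of joint lid below 0.04 rad and value of joint each of latch_left, latch_right above 0.5 rad), for 0.2 s.
2. both latch flaps are pushed home with the lid shut (value of joint lid below 0.04 rad and value of joint each of latch_left, latch_right below 0.12 rad), for 0.2 s.
At the end, for the whole second after the job is handed in: The lid is shut (within 0.04 rad, 7 mm at its front edge), both latch flaps lie against the box ends (within 0.12 rad, 5 mm at the free edge), and the box stands flat, at rest, within 40 mm of where it started (all of step 2 and distance of box from where it was at the start of the episode below 0.04 m and angle between box's own z axis and vertical below 0.03 rad and linear speed of box below 0.01 m/s); the robot touches nothing.
It fails at once if the box is lifted or tipped (height (world z) of box above 0.012 m or angle between box's own z axis and vertical above 0.12 rad).
It fails at once if the box is shoved more than 40 mm (distance of box from where it was at the start of the episode above 0.04 m).
It fails at once if the lid is lifted wider open than it started (value of joint lid above 1.1 rad).
It fails at once if a thing standing around is shifted more than 30 mm, lifted or knocked over (distance of any of stamp, spoon_rest, cup, shaker from where it was at the start of the episode above 0.03 m or height (world z) of any of stamp, spoon_rest, cup, shaker above 0.02 m or angle between any of stamp, spoon_rest, cup, shaker's own z axis and vertical above 0.35 rad).
It also fails if it takes over 59 s, if anything falls off the work surface, if the arm or the gripper's body presses on something with over 40 N, if the wrist force passes 120 N, or if a joint passes its speed limit or range.

## Working session

There is one attempt and no reset: what is moved stays moved. The work goes in short steps, Python scripts to look and compute and a tool call to move; the robot and the scene stay as the last step left them, time stands still between calls to the robot, and variables do not carry over. Pictures are saved under pics/ and viewed, at most 10 in all, crops included, and the job is handed in when it is done.

Besides the shell and the picture viewer there is one more tool, called after "Request:" by a JSON object that holds its "method" and its "body". carry_out: Moves the arm, as the interface text tells. Its arguments: {"type":"object","properties":{"plan":{"type":"array"},"gripper":{"type":"number"}},"required":["plan"]}

```bash
mkdir -p pics && python3 - <<'E'
from plant import bot
import cv2,numpy as np
o=bot.get_obs();print(o['time'],o['tool_pos'],o['tcp_rot'],o['grip_width'],bot.grip_point_offset)
for n in("scene","side"):
    im=bot.capture(n);cv2.imwrite(f"pics/{n}0.png",cv2.cvtColor(im,cv2.COLOR_RGB2BGR))
    m=bot.camera_model(n);print(n,np.round(m['camera_matrix'],1).tolist(),m['dist'],np.round(-m['R'].T@m['t']),np.round(m['R'],2).tolist())
E
```

```text
0.0 [234.59434121 469.20954842 226.03994414] [-3.14005587e+00 -1.97688118e-04  2.67781399e+00] 91.62171694957291 18.8
scene [[476.8, 0.0, 254.5], [0.0, 476.8, 195.2], [0.0, 0.0, 1.0]] [-0.01862849  0.          0.          0.          0.        ] [1198.  751.  839.] [[-0.72, 0.69, -0.01], [0.45, 0.47, -0.76], [-0.52, -0.55, -0.65]]
side [[347.7, 0.0, 260.1], [0.0, 347.7, 187.5], [0.0, 0.0, 1.0]] [0.00857636 0.         0.         0.         0.        ] [   8. -467.  784.] [[0.73, -0.69, 0.02], [-0.43, -0.49, -0.76], [0.53, 0.54, -0.65]]
```

View pics/scene0.png

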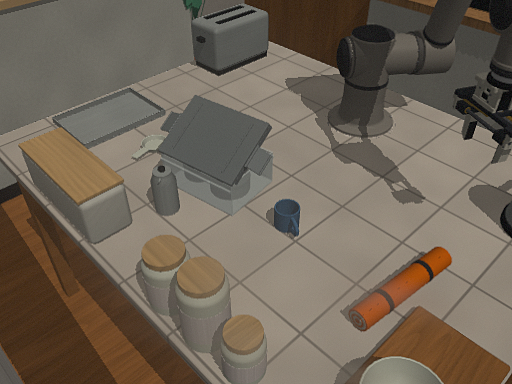

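View pics/side0.png

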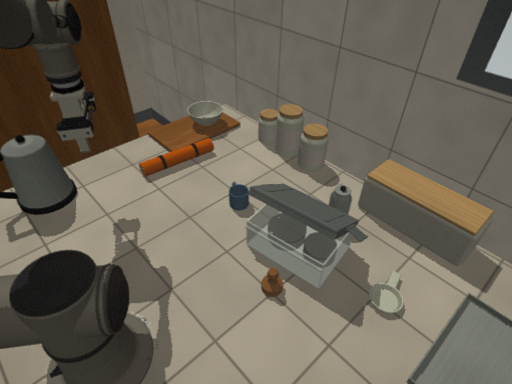

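The scene view shows the box near (215,150) with its lid raised towards the robot. The cup is at (287,215) and the shaker at (165,190). In the side view the lid is at (300,205), the stamp at (272,280) and the spoon rest at (386,296). Next I'll enlarge both.

```bash
python3 - <<'E'
import cv2,numpy as np
a=cv2.imread("pics/scene0.png")[85:225,140:310];b=cv2.imread("pics/side0.png")[170:310,225:395]
f=lambda i:cv2.resize(i,None,fx=4,fy=4,interpolation=cv2.INTER_CUBIC)
cv2.imwrite("pics/a.png",f(a));cv2.imwrite("pics/b.png",f(b))
E
```

```text
(no output)
```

View pics/a.png

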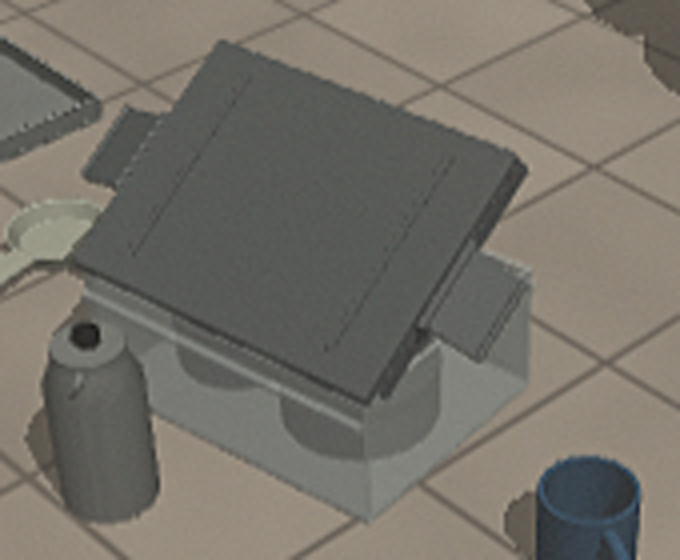

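View pics/b.png

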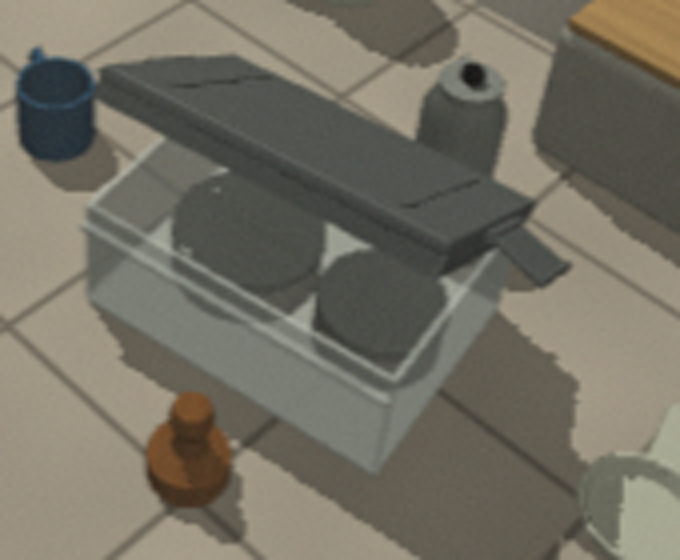

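In the scene crop, the lid's upper corners are (225,42), (520,160), (370,402) and (75,265). The left flap's free edge runs (527,280)–(480,360) and the right's (125,108)–(85,180). In the side crop, the lid corners are (103,70), (450,243), (532,205) and (237,57). The box's underside corners are (92,298) and (377,472).

```bash
cat > h.py <<'E'
from plant import bot
import cv2,numpy as np
def ray(n,uv,m=None):
    m=m or bot.camera_model(n)
    p=cv2.undistortPoints(np.array([[uv]],float),np.array(m['camera_matrix']),np.array(m['dist']))[0,0]
    R=np.array(m['R']);return -R.T@np.array(m['t']),R.T@np.r_[p,1]
def onz(n,uv,z,m=None):
    c,d=ray(n,uv,m);return c+d*(z-c[2])/d[2]
def tri(a,b):
    A=np.zeros((3,3));v=np.zeros(3)
    for c,d in(a,b):
        d=d/np.linalg.norm(d);P=np.eye(3)-np.outer(d,d);A+=P;v+=P@c
    x=np.linalg.solve(A,v);e=[np.linalg.norm(np.cross(x-c,d/np.linalg.norm(d))) for c,d in(a,b)]
    return x,max(e)
S=lambda u,v:(140+(u-1.5)/4,85+(v-1.5)/4)
D=lambda u,v:(225+(u-1.5)/4,170+(v-1.5)/4)
E
python3 - <<'E'
from h import *
np.set_printoptions(precision=1,suppress=True)
L={}
for k,s,d in[("FR",(225,42),(450,243)),("FL",(520,160),(103,70)),("HL",(370,402),(237,57)),("HR",(75,265),(532,205)),("flapRfront",(125,108),(545,283)),("flapRback",(85,180),(570,267))]:
    L[k],e=tri(ray("scene",S(*s)),ray("side",D(*d)));print(k,L[k],e)
for k in("FL-FR","HL-HR","HR-FR","HL-FL"):
    a,b=k.split('-');v=L[a]-L[b];print(k,v,np.linalg.norm(v),np.arctan2(v[1],v[0]),"pitch",np.arcsin(-v[2]/np.linalg.norm(v)))
for n,f,p,z in[("scene",S,(370,520),0),("scene",S,(527,385),0),("side",D,(92,298),0),("side",D,(377,472),0),
  ("side",D,(190,490),0),("side",D,(192,405),60),("scene",S,(588,480),58),("scene",S,(85,335),134),("scene",S,(55,235),18)]:
    print(n,p,onz(n,f(*p),z))
def blob(n,f):
    pass
print("mat",onz("scene",(360,318),27),onz("scene",(445,258),27))
for p in[(527,280),(480,360)]:
    print("flapL scene ray z=100,120,140",*[onz("scene",S(*p),z) for z in(100,120,140,160)])
E
```

```text
FR [ 510.2 -206.6  201.4] 0.5601801640707241
FL [468.   37.7 198.3] 0.6601443426293737
HL [623.8  62.4 106.4] 2.3608372859012183
HR [ 665.7 -180.7  104.4] 1.419239608662989
flapRfront [ 568.5 -245.7  156.1] 2.5633661353837005
flapRback [ 617.1 -236.1  124.4] 0.07273172251143699
FL-FR [-42.2 244.3  -3. ] 247.92905098225148 1.7419016784944017 pitch 0.012142995550017457
HL-HR [-41.9 243.1   2. ] 246.67811415200146 1.7414436583352408 pitch -0.008193476382716402
HR-FR [155.4  25.9 -97. ] 185.01565266082372 0.16513137985555984 pitch 0.5517205226420356
HL-FL [155.7  24.7 -91.9] 182.53683268979188 0.1572660271396076 pitch 0.5278834103862602
scene (370, 520) [618.6  54.4   0. ]
scene (527, 385) [447.  27.   0.]
side (92, 298) [446.7  25.7   0. ]
side (377, 472) [ 486.8 -207.7    0. ]
side (190, 490) [ 387.5 -134.9    0. ]
side (192, 405) [ 402.  -118.3   60. ]
scene (588, 480) [538.2 168.8  58. ]
scene (85, 335) [726.1 -79.1 134. ]
scene (55, 235) [ 591.7 -335.5   18. ]
mat [655.6 484.5  27. ] [386.2 520.9  27. ]
flapL scene ray z=100,120,140 [457.9  35.3 100. ] [477.9  54.7 120. ] [497.9  74.  140. ] [518.   93.4 160. ]
flapL scene ray z=100,120,140 [540.   75.2 100. ] [557.8  93.5 120. ] [575.6 111.8 140. ] [593.4 130.1 160. ]
```

Box centre is about (552.5, -76.5) with yaw about 0.17. The lid is about 0.5 rad open. Next I close the gripper and go above the lid near (498, -86).

Request:
{"method": "carry_out", "body": {"plan": [{"tz": 20}, {"tx": 13, "ty": -28, "rz": -0.047}, {"tx": 13, "ty": -28, "rz": -0.047}, {"tx": 13, "ty": -28, "rz": -0.047}, {"tx": 13, "ty": -28, "rz": -0.047}, {"tx": 13, "ty": -28, "rz": -0.047}, {"tx": 13, "ty": -28, "rz": -0.047}, {"tx": 13, "ty": -28, "rz": -0.047}, {"tx": 13, "ty": -28, "rz": -0.047}, {"tx": 13, "ty": -28, "rz": -0.047}, {"tx": 13, "ty": -28, "rz": -0.047}], "gripper": 1}}

```text
invalid input at $.plan[0]: expected keys tx, ty, tz, rx, ry, rz
```

Request:
{"method": "carry_out", "body": {"plan": [{"tx": 13, "ty": -28, "rz": -0.047}, {"tx": 13, "ty": -28, "rz": -0.047}, {"tx": 13, "ty": -28, "rz": -0.047}, {"tx": 13, "ty": -28, "rz": -0.047}, {"tx": 13, "ty": -28, "rz": -0.047}, {"tx": 13, "ty": -28, "rz": -0.047}, {"tx": 13, "ty": -28, "rz": -0.047}, {"tx": 13, "ty": -28, "rz": -0.047}, {"tx": 13, "ty": -28, "rz": -0.047}, {"tx": 13, "ty": -28, "rz": -0.047}, {}]}}

```text
invalid input at $.plan[0]: expected keys tx, ty, tz, rx, ry, rz
```

Request:
{"method": "carry_out", "body": {"plan": [{"tx": 0, "ty": 0, "tz": 20, "rx": 0, "ry": 0, "rz": 0}, {"tx": 13, "ty": -28, "tz": 0, "rx": 0, "ry": 0, "rz": -0.047}, {"tx": 13, "ty": -28, "tz": 0, "rx": 0, "ry": 0, "rz": -0.047}, {"tx": 13, "ty": -28, "tz": 0, "rx": 0, "ry": 0, "rz": -0.047}, {"tx": 13, "ty": -28, "tz": 0, "rx": 0, "ry": 0, "rz": -0.047}, {"tx": 13, "ty": -28, "tz": 0, "rx": 0, "ry": 0, "rz": -0.047}, {"tx": 13, "ty": -28, "tz": 0, "rx": 0, "ry": 0, "rz": -0.047}, {"tx": 13, "ty": -28, "tz": 0, "rx": 0, "ry": 0, "rz": -0.047}, {"tx": 13, "ty": -28, "tz": 0, "rx": 0, "ry": 0, "rz": -0.047}, {"tx": 13, "ty": -28, "tz": 0, "rx": 0, "ry": 0, "rz": -0.047}, {"tx": 13, "ty": -28, "tz": 0, "rx": 0, "ry": 0, "rz": -0.047}], "gripper": 1}}

```text
time: 1.2
tool_pos: [365.0, 188.3, 246.5]
tcp_rot: [-3.141, -0.0, 2.206]
contact_force: [0.5, -1.4, 0.5]
grip_width: 8.0
finger_force: 0.0
```

Request:
{"method": "carry_out", "body": {"plan": [{"tx": 13, "ty": -28, "tz": 0, "rx": 0, "ry": 0, "rz": -0.047}, {"tx": 13, "ty": -28, "tz": 0, "rx": 0, "ry": 0, "rz": -0.047}, {"tx": 13, "ty": -28, "tz": 0, "rx": 0, "ry": 0, "rz": -0.047}, {"tx": 13, "ty": -28, "tz": 0, "rx": 0, "ry": 0, "rz": -0.047}, {"tx": 13, "ty": -28, "tz": 0, "rx": 0, "ry": 0, "rz": -0.047}, {"tx": 13, "ty": -28, "tz": 0, "rx": 0, "ry": 0, "rz": -0.047}, {"tx": 13, "ty": -28, "tz": 0, "rx": 0, "ry": 0, "rz": -0.047}, {"tx": 13, "ty": -28, "tz": 0, "rx": 0, "ry": 0, "rz": -0.047}, {"tx": 13, "ty": -28, "tz": 0, "rx": 0, "ry": 0, "rz": -0.047}, {"tx": 13, "ty": -28, "tz": 0, "rx": 0, "ry": 0, "rz": -0.047}, {"tx": 0, "ty": 0, "tz": 0, "rx": 0, "ry": 0, "rz": 0}]}}

```text
time: 2.3
tool_pos: [495.8, -93.3, 246.0]
tcp_rot: [-3.141, 0.001, 1.734]
contact_force: [0.4, 0.2, 0.2]
grip_width: 0.4
finger_force: 0.0
```

Request:
{"method": "carry_out", "body": {"plan": [{"tx": 0, "ty": 5, "tz": -20, "rx": 0, "ry": 0, "rz": 0}, {"tx": 0, "ty": 0, "tz": -20, "rx": 0, "ry": 0, "rz": 0}, {"tx": 0, "ty": 0, "tz": -8, "rx": 0, "ry": 0, "rz": 0}, {"tx": 0, "ty": 0, "tz": -8, "rx": 0, "ry": 0, "rz": 0}, {"tx": 0, "ty": 0, "tz": -8, "rx": 0, "ry": 0, "rz": 0}, {"tx": 0, "ty": 0, "tz": -8, "rx": 0, "ry": 0, "rz": 0}]}}

```text
time: 2.9
tool_pos: [495.1, -85.4, 174.7]
tcp_rot: [3.141, 0.001, 1.738]
contact_force: [0.5, -0.3, 1.6]
grip_width: 0.0
finger_force: 0.5
```

Request:
{"method": "carry_out", "body": {"plan": [{"tx": 0, "ty": 0, "tz": -6, "rx": 0, "ry": 0, "rz": 0}, {"tx": 0, "ty": 0, "tz": -6, "rx": 0, "ry": 0, "rz": 0}, {"tx": 0, "ty": 0, "tz": -6, "rx": 0, "ry": 0, "rz": 0}, {"tx": 0, "ty": 0, "tz": -6, "rx": 0, "ry": 0, "rz": 0}, {"tx": 0, "ty": 0, "tz": -6, "rx": 0, "ry": 0, "rz": 0}, {"tx": 0, "ty": 0, "tz": -6, "rx": 0, "ry": 0, "rz": 0}, {"tx": 0, "ty": 0, "tz": -6, "rx": 0, "ry": 0, "rz": 0}]}}

```text
time: 3.6
tool_pos: [494.8, -85.4, 132.2]
tcp_rot: [-3.142, -0.0, 1.738]
contact_force: [-0.1, 1.2, 1.0]
grip_width: 0.7
finger_force: 0.5
```

Request:
{"method": "carry_out", "body": {"plan": [{"tx": 0, "ty": 0, "tz": -6, "rx": 0, "ry": 0, "rz": 0}, {"tx": 0, "ty": 0, "tz": -5, "rx": 0, "ry": 0, "rz": 0}, {"tx": 0, "ty": 0, "tz": -3, "rx": 0, "ry": 0, "rz": 0}, {"tx": 0, "ty": 0, "tz": -2, "rx": 0, "ry": 0, "rz": 0}, {"tx": 0, "ty": 0, "tz": -2, "rx": 0, "ry": 0, "rz": 0}, {"tx": 0, "ty": 0, "tz": 0, "rx": 0, "ry": 0, "rz": 0}]}}

```text
time: 4.2
tool_pos: [494.9, -85.4, 114.6]
tcp_rot: [3.141, 0.0, 1.738]
contact_force: [0.4, 0.9, 0.3]
grip_width: 0.6
finger_force: 0.0
```

Request:
{"method": "carry_out", "body": {"plan": [{"tx": 0, "ty": 0, "tz": -1.5, "rx": 0, "ry": 0, "rz": 0}, {"tx": 0, "ty": 0, "tz": -1.5, "rx": 0, "ry": 0, "rz": 0}, {"tx": 0, "ty": 0, "tz": 0, "rx": 0, "ry": 0, "rz": 0}]}}

```text
time: 4.5
tool_pos: [495.0, -85.5, 112.2]
tcp_rot: [3.141, 0.0, 1.738]
contact_force: [-1.7, -0.5, 4.6]
grip_width: 0.3
finger_force: 2.4
```

Request:
{"method": "carry_out", "body": {"plan": [{"tx": 0, "ty": 0, "tz": -1.5, "rx": 0, "ry": 0, "rz": 0}, {"tx": 0, "ty": 0, "tz": -1, "rx": 0, "ry": 0, "rz": 0}, {"tx": 0, "ty": 0, "tz": 0, "rx": 0, "ry": 0, "rz": 0}]}}

```text
time: 4.8
tool_pos: [495.0, -85.6, 111.9]
tcp_rot: [3.14, 0.001, 1.738]
contact_force: [-9.0, 1.6, 24.4]
grip_width: 0.5
finger_force: 12.2
```

The lid is seated: 24 N at z = 111.9. I'll back off and look.

Request:
{"method": "carry_out", "body": {"plan": [{"tx": 0, "ty": 0, "tz": 5, "rx": 0, "ry": 0, "rz": 0}, {"tx": 0, "ty": 0, "tz": 25, "rx": 0, "ry": 0, "rz": 0}, {"tx": 0, "ty": 0, "tz": 40, "rx": 0, "ry": 0, "rz": 0}, {"tx": 0, "ty": 0, "tz": 40, "rx": 0, "ry": 0, "rz": 0}, {"tx": 0, "ty": 20, "tz": 20, "rx": 0, "ry": 0, "rz": 0}, {"tx": 0, "ty": 0, "tz": 0, "rx": 0, "ry": 0, "rz": 0}]}}

```text
time: 5.4
tool_pos: [496.3, -64.5, 242.4]
tcp_rot: [3.135, 0.002, 1.739]
contact_force: [-0.1, 0.3, -0.1]
grip_width: 0.3
finger_force: 0.0
```

```bash
python3 - <<'E'
from plant import bot
import cv2,numpy as np
f=lambda i:cv2.resize(i,None,fx=4,fy=4,interpolation=cv2.INTER_CUBIC)
a=cv2.cvtColor(bot.capture("scene"),cv2.COLOR_RGB2BGR)[85:225,140:310];b=cv2.cvtColor(bot.capture("side"),cv2.COLOR_RGB2BGR)[170:310,225:395]
cv2.imwrite("pics/a1.png",f(a));cv2.imwrite("pics/b1.png",f(b))
E
```

```text
(no output)
```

View pics/a1.png

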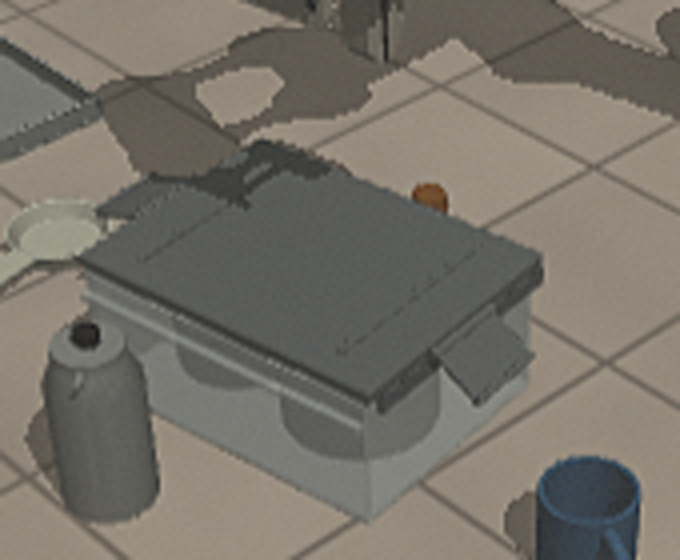

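View pics/b1.png

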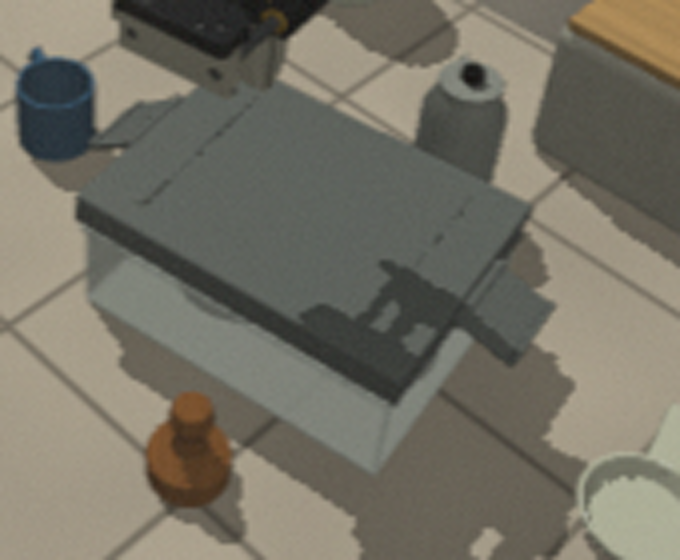

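The lid is shut and the box hasn't moved: its underside corners are still at (370,520) and (377,472). Both flaps still stand out. The left free edge is at (532,353)–(483,402) in the scene view, and the right at (553,303)–(515,352) in the side view.

```bash
python3 - <<'E'
from h import *
np.set_printoptions(precision=1,suppress=True)
yaw=.168;ux=np.array([np.cos(yaw),np.sin(yaw)]);uy=np.array([-ux[1],ux[0]])
P=[onz("scene",S(*p),112)[:2] for p in[(542,260),(376,402),(78,262)]]+[onz("side",D(*p),112)[:2] for p in[(78,200),(397,385),(530,210)]]
off=[(-96,125),(90,125),(90,-125),(-96,125),(-96,-125),(90,-125)]
for p,o in zip(P,off):print(p,"c=",p-o[0]*ux-o[1]*uy)
print("yaws",[np.arctan2(*(b-a)[::-1]) for a,b in((P[0],P[1]),(P[4],P[5]))],np.arctan2(-(P[3]-P[4])[0],(P[3]-P[4])[1]))
x,e=tri(ray("scene",S(532,353)),ray("side",D(90,143)));c=np.mean([p-o[0]*ux-o[1]*uy for p,o in zip(P,off)],0)
print("c",c);r=x[:2]-c;print("flapL front corner",x,e,r@ux,r@uy)
for z in(80,90,100,106):
    r=onz("side",D(517,350),z)[:2]-c;q=onz("side",D(553,303),z)[:2]-c;print(z,r@ux,r@uy,q@ux,q@uy)
for o in(185,165,141,-185,-165,-141):print(o,c+o*uy)
E
```

```text
[446.8  37.9] c= [562.3 -69.3]
[624.1  72. ] c= [556.3 -66.3]
[ 668.3 -174. ] c= [558.7 -65.9]
[433.4  24.7] c= [548.9 -82.5]
[ 473.2 -214.9] c= [547.  -75.6]
[ 652. -185.] c= [542.3 -76.8]
yaws [np.float64(0.19017517358020686), np.float64(0.1660830332061003)] 0.16483648813345447
c [552.6 -72.7]
flapL front corner [496.1  80.5  84.9] 1.737622442748241 -30.07754811795087 160.53843072453506
80 -7.120923350136355 -165.7699178966351 43.06394656938508 -167.59740475334763
90 -15.581384921005121 -167.64198578448818 33.8908755547928 -169.44352289988493
100 -24.041846491873997 -169.51405367234125 24.717804540200508 -171.2896410464223
106 -29.11812343439528 -170.6372944050531 19.213961931445134 -172.39731193434477
185 [521.6 109.7]
165 [525.  90.]
141 [529.   66.3]
-185 [ 583.5 -255.1]
-165 [ 580.2 -235.4]
-141 [ 576.2 -211.7]
```

The left flap stands at about 1.0 rad and the right at about 1.3. For the left I'll press down about 28 mm out from its hinge, then push it inward.

Request:
{"method": "carry_out", "body": {"plan": [{"tx": 6, "ty": 29, "tz": 0, "rx": 0, "ry": 0, "rz": 0}, {"tx": 6, "ty": 29, "tz": 0, "rx": 0, "ry": 0, "rz": 0}, {"tx": 6, "ty": 29, "tz": 0, "rx": 0, "ry": 0, "rz": 0}, {"tx": 6, "ty": 29, "tz": 0, "rx": 0, "ry": 0, "rz": 0}, {"tx": 6, "ty": 29, "tz": 0, "rx": 0, "ry": 0, "rz": 0}, {"tx": 0, "ty": 0, "tz": -30, "rx": 0, "ry": 0, "rz": 0}, {"tx": 0, "ty": 0, "tz": -30, "rx": 0, "ry": 0, "rz": 0}, {"tx": 0, "ty": 0, "tz": -30, "rx": 0, "ry": 0, "rz": 0}, {"tx": 0, "ty": 0, "tz": -20, "rx": 0, "ry": 0, "rz": 0}, {"tx": 0, "ty": 0, "tz": 0, "rx": 0, "ry": 0, "rz": 0}]}}

```text
time: 6.5
tool_pos: [522.0, 79.0, 124.8]
tcp_rot: [-3.133, -0.001, 1.737]
contact_force: [-0.6, 0.1, 0.4]
grip_width: 0.2
finger_force: 0.0
```

Request:
{"method": "carry_out", "body": {"plan": [{"tx": 0, "ty": 0, "tz": -6, "rx": 0, "ry": 0, "rz": 0}, {"tx": 0, "ty": 0, "tz": -6, "rx": 0, "ry": 0, "rz": 0}, {"tx": 0, "ty": 0, "tz": -6, "rx": 0, "ry": 0, "rz": 0}, {"tx": 0, "ty": 0, "tz": -6, "rx": 0, "ry": 0, "rz": 0}, {"tx": 0, "ty": 0, "tz": -6, "rx": 0, "ry": 0, "rz": 0}, {"tx": 0, "ty": 0, "tz": -6, "rx": 0, "ry": 0, "rz": 0}, {"tx": 0, "ty": 0, "tz": -6, "rx": 0, "ry": 0, "rz": 0}]}}

```text
time: 7.2
tool_pos: [525.1, 79.6, 87.0]
tcp_rot: [3.141, 0.0, 1.738]
contact_force: [-0.7, 1.0, 1.5]
grip_width: 0.4
finger_force: 0.6
```

Request:
{"method": "carry_out", "body": {"plan": [{"tx": 0, "ty": 0, "tz": -6, "rx": 0, "ry": 0, "rz": 0}, {"tx": 0, "ty": 0, "tz": -6, "rx": 0, "ry": 0, "rz": 0}, {"tx": 0, "ty": 0, "tz": -6, "rx": 0, "ry": 0, "rz": 0}, {"tx": 0, "ty": 0, "tz": -2, "rx": 0, "ry": 0, "rz": 0}, {"tx": 0.5, "ty": -3, "tz": 0, "rx": 0, "ry": 0, "rz": 0}, {"tx": 0.5, "ty": -3, "tz": 0, "rx": 0, "ry": 0, "rz": 0}, {"tx": 0.5, "ty": -3, "tz": 0, "rx": 0, "ry": 0, "rz": 0}, {"tx": 0, "ty": 0, "tz": 0, "rx": 0, "ry": 0, "rz": 0}]}}

```text
time: 8.0
tool_pos: [526.6, 70.0, 67.4]
tcp_rot: [3.141, 0.0, 1.737]
contact_force: [0.3, -0.4, 0.5]
grip_width: 0.6
finger_force: 0.0
```

Request:
{"method": "carry_out", "body": {"plan": [{"tx": 0.5, "ty": -2, "tz": 0, "rx": 0, "ry": 0, "rz": 0}, {"tx": 0, "ty": 0, "tz": 0, "rx": 0, "ry": 0, "rz": 0}]}}

```text
time: 8.2
tool_pos: [526.9, 68.3, 67.3]
tcp_rot: [3.141, 0.0, 1.738]
contact_force: [0.4, 0.2, -0.3]
grip_width: -0.1
finger_force: 0.1
```

Request:
{"method": "carry_out", "body": {"plan": [{"tx": 0, "ty": -1, "tz": 0, "rx": 0, "ry": 0, "rz": 0}, {"tx": 0, "ty": 0, "tz": 0, "rx": 0, "ry": 0, "rz": 0}]}}

```text
time: 8.4
tool_pos: [526.9, 67.5, 67.3]
tcp_rot: [3.141, 0.0, 1.738]
contact_force: [-0.7, 0.2, 0.1]
grip_width: 0.4
finger_force: 0.2
```

Request:
{"method": "carry_out", "body": {"plan": [{"tx": 0, "ty": -1, "tz": 0, "rx": 0, "ry": 0, "rz": 0}, {"tx": 0, "ty": -1, "tz": 0, "rx": 0, "ry": 0, "rz": 0}, {"tx": 0, "ty": 0, "tz": 0, "rx": 0, "ry": 0, "rz": 0}]}}

```text
time: 8.7
tool_pos: [526.9, 65.5, 67.3]
tcp_rot: [3.141, 0.0, 1.738]
contact_force: [-1.3, 0.2, 0.2]
grip_width: 0.5
finger_force: 0.2
```

Request:
{"method": "carry_out", "body": {"plan": [{"tx": 0, "ty": -1, "tz": 0, "rx": 0, "ry": 0, "rz": 0}, {"tx": 0, "ty": 0, "tz": 0, "rx": 0, "ry": 0, "rz": 0}]}}

```text
time: 8.9
tool_pos: [526.9, 65.0, 67.3]
tcp_rot: [3.141, -0.001, 1.738]
contact_force: [0.6, 4.0, 0.2]
grip_width: 0.7
finger_force: 1.9
```

Request:
{"method": "carry_out", "body": {"plan": [{"tx": 0, "ty": -0.5, "tz": 0, "rx": 0, "ry": 0, "rz": 0}, {"tx": 0, "ty": 0, "tz": 0, "rx": 0, "ry": 0, "rz": 0}]}}

```text
time: 9.1
tool_pos: [526.9, 64.9, 67.3]
tcp_rot: [3.141, -0.001, 1.738]
contact_force: [0.8, 6.5, -0.2]
grip_width: 0.3
finger_force: 3.2
```

Request:
{"method": "carry_out", "body": {"plan": [{"tx": -1, "ty": 5, "tz": 0, "rx": 0, "ry": 0, "rz": 0}, {"tx": -3, "ty": 15, "tz": 0, "rx": 0, "ry": 0, "rz": 0}, {"tx": 0, "ty": 0, "tz": 30, "rx": 0, "ry": 0, "rz": 0}, {"tx": 0, "ty": 0, "tz": 40, "rx": 0, "ry": 0, "rz": 0}, {"tx": 0, "ty": 0, "tz": 30, "rx": 0, "ry": 0, "rz": 0}, {"tx": 6, "ty": -36, "tz": 0, "rx": 0, "ry": 0, "rz": 0}, {"tx": 6, "ty": -36, "tz": 0, "rx": 0, "ry": 0, "rz": 0}, {"tx": 6, "ty": -36, "tz": 0, "rx": 0, "ry": 0, "rz": 0}, {"tx": 6, "ty": -36, "tz": 0, "rx": 0, "ry": 0, "rz": 0}, {"tx": 6, "ty": -36, "tz": 0, "rx": 0, "ry": 0, "rz": 0}, {"tx": 6, "ty": -36, "tz": 0, "rx": 0, "ry": 0, "rz": 0}, {"tx": 0, "ty": 0, "tz": 0, "rx": 0, "ry": 0, "rz": 0}]}}

```text
time: 10.3
tool_pos: [559.3, -135.4, 167.0]
tcp_rot: [3.141, 0.002, 1.734]
contact_force: [-0.0, 0.5, -0.7]
grip_width: 0.7
finger_force: 0.0
```

Request:
{"method": "carry_out", "body": {"plan": [{"tx": 7, "ty": -31, "tz": 0, "rx": 0, "ry": 0, "rz": 0}, {"tx": 7, "ty": -31, "tz": 0, "rx": 0, "ry": 0, "rz": 0}, {"tx": 6, "ty": -31, "tz": 0, "rx": 0, "ry": 0, "rz": 0}, {"tx": 0, "ty": 0, "tz": -20, "rx": 0, "ry": 0, "rz": 0}, {"tx": 0, "ty": 0, "tz": -20, "rx": 0, "ry": 0, "rz": 0}, {"tx": 0, "ty": 0, "tz": -6, "rx": 0, "ry": 0, "rz": 0}, {"tx": 0, "ty": 0, "tz": -6, "rx": 0, "ry": 0, "rz": 0}, {"tx": 0, "ty": 0, "tz": -6, "rx": 0, "ry": 0, "rz": 0}, {"tx": 0, "ty": 0, "tz": -6, "rx": 0, "ry": 0, "rz": 0}, {"tx": 0, "ty": 0, "tz": -6, "rx": 0, "ry": 0, "rz": 0}]}}

```text
time: 11.3
tool_pos: [579.4, -224.9, 97.8]
tcp_rot: [3.14, 0.001, 1.738]
contact_force: [-0.3, 0.0, 3.3]
grip_width: 0.5
finger_force: 1.1
```

Request:
{"method": "carry_out", "body": {"plan": [{"tx": 0, "ty": 0, "tz": -6, "rx": 0, "ry": 0, "rz": 0}, {"tx": 0, "ty": 0, "tz": -6, "rx": 0, "ry": 0, "rz": 0}, {"tx": 0, "ty": 0, "tz": -6, "rx": 0, "ry": 0, "rz": 0}, {"tx": 0, "ty": 0, "tz": -6, "rx": 0, "ry": 0, "rz": 0}, {"tx": 0, "ty": 0, "tz": -6, "rx": 0, "ry": 0, "rz": 0}, {"tx": 0, "ty": 0, "tz": 0, "rx": 0, "ry": 0, "rz": 0}]}}

```text
time: 11.9
tool_pos: [578.2, -224.6, 65.9]
tcp_rot: [-3.14, -0.001, 1.738]
contact_force: [-0.1, -1.1, -0.8]
grip_width: 0.4
finger_force: 0.3
```

Request:
{"method": "carry_out", "body": {"plan": [{"tx": -0.5, "ty": 3, "tz": 0, "rx": 0, "ry": 0, "rz": 0}, {"tx": -0.5, "ty": 3, "tz": 0, "rx": 0, "ry": 0, "rz": 0}, {"tx": -0.5, "ty": 3, "tz": 0, "rx": 0, "ry": 0, "rz": 0}, {"tx": 0, "ty": 1, "tz": 0, "rx": 0, "ry": 0, "rz": 0}, {"tx": 0, "ty": 0, "tz": 0, "rx": 0, "ry": 0, "rz": 0}]}}

```text
time: 12.4
tool_pos: [577.4, -215.4, 67.4]
tcp_rot: [3.141, 0.001, 1.738]
contact_force: [-0.1, -3.9, -1.0]
grip_width: 0.6
finger_force: 1.9
```

Request:
{"method": "carry_out", "body": {"plan": [{"tx": 0, "ty": 1, "tz": 0, "rx": 0, "ry": 0, "rz": 0}, {"tx": 0, "ty": 0, "tz": 0, "rx": 0, "ry": 0, "rz": 0}, {"tx": 0, "ty": 0, "tz": 0, "rx": 0, "ry": 0, "rz": 0}]}}

```text
time: 12.7
tool_pos: [577.6, -215.2, 67.5]
tcp_rot: [3.141, 0.002, 1.738]
contact_force: [-0.4, -6.5, -0.7]
grip_width: 0.7
finger_force: 3.3
```

Request:
{"method": "carry_out", "body": {"plan": [{"tx": 0, "ty": -5, "tz": 0, "rx": 0, "ry": 0, "rz": 0}, {"tx": 2, "ty": -15, "tz": 0, "rx": 0, "ry": 0, "rz": 0}, {"tx": 0, "ty": 0, "tz": 30, "rx": 0, "ry": 0, "rz": 0}, {"tx": 0, "ty": 0, "tz": 40, "rx": 0, "ry": 0, "rz": 0}, {"tx": 0, "ty": 0, "tz": 40, "rx": 0, "ry": 0, "rz": 0}, {"tx": 0, "ty": 0, "tz": 40, "rx": 0, "ry": 0, "rz": 0}, {"tx": 0, "ty": 0, "tz": 40, "rx": 0, "ry": 0, "rz": 0}, {"tx": -30, "ty": 0, "tz": 20, "rx": 0, "ry": 0, "rz": 0}, {"tx": -40, "ty": 0, "tz": 0, "rx": 0, "ry": 0, "rz": 0}, {"tx": -40, "ty": 0, "tz": 0, "rx": 0, "ry": 0, "rz": 0}, {"tx": 0, "ty": 0, "tz": 0, "rx": 0, "ry": 0, "rz": 0}]}}

```text
time: 13.8
tool_pos: [465.5, -233.8, 277.7]
tcp_rot: [-3.14, -0.001, 1.736]
contact_force: [-0.8, -0.4, 0.2]
grip_width: 0.2
finger_force: 0.0
```

```bash
python3 - <<'E'
from plant import bot
import cv2,numpy as np
f=lambda i:cv2.resize(i,None,fx=4,fy=4,interpolation=cv2.INTER_CUBIC)
a=cv2.cvtColor(bot.capture("scene"),cv2.COLOR_RGB2BGR)[85:225,140:310];b=cv2.cvtColor(bot.capture("side"),cv2.COLOR_RGB2BGR)[170:310,225:395]
cv2.imwrite("pics/a2.png",f(a));cv2.imwrite("pics/b2.png",f(b))
E
```

```text
(no output)
```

View pics/a2.png

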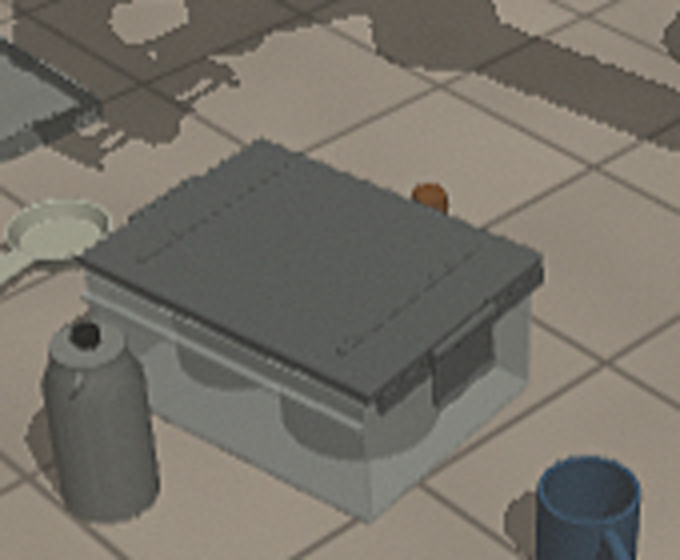

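View pics/b2.png

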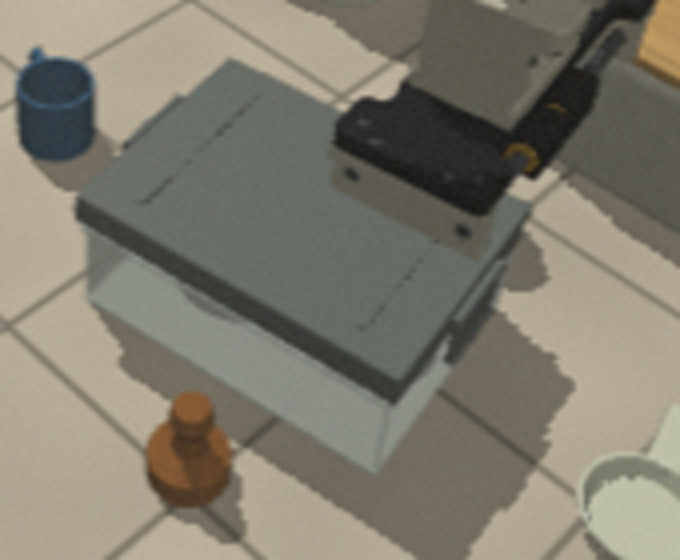

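Both flaps hang flat: the left at (465,355) in the scene view and the right at (480,300) in the side view. Both met a hard stop. The lid is shut, and the box and neighbours haven't moved.

```bash
python3 -c "
from plant import bot
print(bot.close_job())"
```

```text
the job is handed in; nothing more can be done
None
```

I pushed the lid shut, then both latch flaps flat against the box ends, and handed the job in at about 14 s; the final pictures show the box and the things around it unmoved, but no verdict came back.

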